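# Load the tube strip and start the block heater

### The arm

A 6-joint arm with a two-finger parallel gripper is mounted at the origin on the work surface. World frame = base frame: x ahead of the robot, y to its left, z up, the work surface at z = 0. Lengths are in mm, angles in rad, forces in N, time in s.
With the tool pointing down it reaches from about 300 to 1000 mm from the base axis. Payload 5.1 kg.
Tool frame: the origin (TCP) lies midway between the tips of the shut fingers; the grasp point (between the pads) lies bot.hold_point_z behind it (bot.hold_point_z is the distance from the TCP to the grasp point, in mm); z points along the fingers, y is the direction in which the jaws open and shut (so a half turn about z gives the same grasp; the last joint's range is limited). The gripper opens to 95 mm and grips with 3 to 60 N. Pads are 20 mm wide; open, the fingers measure 119 mm over their backs; the gripper's body (75 mm by 180 mm) begins 59 mm behind the grasp point.
Start: joints at [1.231, 0.124, 1.65, -0, 1.367, -0.083], TCP at [165.113, 628.667, 214.656] pointing down, gripper open.
Joint ranges: [-2.61, 2.61], [-1.02, 2.33], [0.03, 2.71], [-1.35, 4.49], [0.32, 2.68], [-2.91, 2.91]. Speed limits (rad/s): [2.57, 2.57, 3.14, 3.14, 3.14, 3.14].

### API

Orientations are given as a 3x3 rotation matrix whose columns are the frame's x, y, z axes.
In Python, from workcell import bot gives the robot as it stands.
- The arm moves only by the tool play_rows, never from a script. Its argument "increments" is a list of rows, each a list of 4 numbers: the shift along the tool's x, y, z in m, then the turn about the tool's z in degrees. In form: [[tx, ty, tz, turn], ...]. A call has 1 to 10 rows; each row shifts and turns the commanded pose from where the row before left it, along the tool's axes as they then stand; what a row does not reach is not made up. A row lasts 1/10 s, in which the tool goes at most 50 mm and 8.59 degrees, less where a joint would pass 70% of its speed; a pose out of reach is approached as far as the arm can. A call is refused whole if a number of a shift passes 0.05 or a number of a turn 8.59, either way. A call with a gripper value outside its range is refused whole. "claw" is the opening, from 0 (shut) to 1 (fully open), set as the call begins (left out, the last holds). The fingers move at their own pace and stop on an object; "grip_force" is the grip in N (left out, the last holds). Time passes only in rows, so rows that do not move let the fingers close. It gives the time, the measured TCP pose, the force and the opening at its end, in the units of the state.
- bot.get_state(): the state, without advancing time (a new reading comes with each control period).
- bot.read_camera(name): name is "side" or "top" or "wrist"; returns a dict with "color" (384x512x3 uint8, red, green, blue), "intrinsics" (3x3 intrinsics, pixels), "rvec" (rotation vector, rad) and "tvec" (3), from world to camera coordinates, as OpenCV has them. Camera axes: x right, y down, z forward; pixel columns grow to the right and rows downward; lengths in mm; the calibration is good to about 2 mm. A picture is of the moment at which its call begins. There is no depth.
- bot.hand_in(): hands the job in, once; it reports no verdict.
The state is a dict: "t": time; "joint_positions": joint angles; "qvel": joint speeds; "joint_torque": joint torques, N m; "ee_pos": TCP position; "tool_rot": TCP orientation; "wrist_force": force on the tool from outside, world axes, zero at the start; "ft_torque": the same for the moment, N m; "width": opening from 0.0 (shut) to 1.0 (fully open).
Only numpy, scipy, OpenCV 4.12 (cv2) and the standard library are available. Lean on these libraries where they do the work, as an engineer would, in place of code of your own. Each camera call takes 0.05 s, during which the arm holds its last target. There are 200 camera calls.

### The job

Take the six-tube strip out of its rack and lower it, without letting it drop, into the block of the heater so that every tube goes into its own hole and the strip lies flush on the block; let go of it. Then press the heater's start key (the long bar-shaped one of the three) just until it clicks, that is until its resistance suddenly drops, and no further: do not push it on down to its stop. Do not press the two round keys, and leave everything else on the bench where it is.

Things in the scene. Friction and masses are not known exactly. Their poses are not given: they have to be found in the camera images.
- strip_grip (a point): Point in the upright grip tab of the loose white six-tube strip. Tab: 12 mm thick (x), 36 mm long (y, along the row), 42 mm tall, on the middle of the flange. The point is on the tab's centre lines, 19 mm below its top, 23 mm above the flange's upper face, 28 mm above the flange's underside, 56 mm above the tube feet; z up. The strip is the same either way round.
- strip: The same strip, about 90 g: flange 20 x 98 x 5 mm with six tubes hanging from it, 9 mm across, 28 mm long, pointed feet, 16 mm apart along y. Origin at tube-foot level in the middle of the row, axes as strip_grip. At the start it hangs by its flange in the rack, tubes down.
- rack: Grey plastic rack fixed to the bench: base 70 x 130 mm, two upright walls along its y axis, 10 mm thick and 120 mm long, with a 13 mm trough between them; wall tops 40 mm above the bench. Origin under its centre.
- heater: Dry block heater, white housing fixed to the bench, 210 mm deep (x) by 180 mm wide (y). The half towards -x is a flat panel 55 mm above the bench with three keys in a row along y; the other half is 66 mm tall around an aluminium block (60 x 130 mm, top at 72 mm). Origin under its centre.
- block_seat (a point): Middle of the row of six holes, at the level of the block's upper face. Holes 11 mm across, 34 mm deep, 16 mm apart in a row along y of this point; z points up. Flush means the strip's flange rests on the block: strip_grip is then 28 mm above this point.
- start_key_top (a point): Centre of the upper face of the start key: a grey bar 16 mm (x) by 34 mm (y), standing 10 mm proud of its black bezel (34 x 44 mm). It may sit at any of the three places, 50 mm apart; it goes straight down.
- start_key (a joint): Travel of the start key in m, 0 at rest, positive down. A spring dome: the resistance rises from 2 N to about 6 N at 1.7 mm, drops (the click, felt by 3 mm) to about 3 N at 4.3 mm, then rises again, to 6 N at 5.8 mm and 8 N at 6.3 mm; the stop is at 7.5 mm. It springs back when let go.
- round_key_a_top (a point): Centre of the upper face of a round grey key, 16 mm across, 10 mm proud of its bezel.
- round_key_a (a joint): Travel of that round key in m, 0 at rest; the same kind of dome as the start key.
- round_key_b_top (a point): Centre of the upper face of the other round grey key, of the same size.
- round_key_b (a joint): Travel of the other round key in m, 0 at rest; the same kind of dome.
- bottle_a: Bystander: yellow squeeze bottle, 54 mm across, 160 mm tall, origin under its centre.
- bottle_b: Bystander: red squeeze bottle, 54 mm across, 150 mm tall, origin under its centre.
- jar: Bystander: glass jar with a steel cap, 70 mm across, 90 mm tall, origin under its centre.
- dish: Bystander: closed glass culture dish, 88 mm across, 15 mm tall, origin under its centre.
- sponge: Bystander: green sponge block, 70 x 100 x 30 mm, origin under its centre.
- block_notes: Bystander: white note pad, 80 x 110 x 20 mm, origin under its centre.
- beaker: Bystander: empty glass cup, 66 mm across, 80 mm tall, origin under its centre.
Not all that is in view belongs to the job. What is shaped like the strip but blue or pink is not meant.

How it is judged (in metres and radians):
On the way, in this order (a step that is already met when the one before it is completed fails the run):
1. the strip sits flush in the block, every tube in its hole, and has been let go (z of strip_grip in the frame of block_seat between 0.024 and 0.0305 m and horizontal distance between strip_grip and block_seat below 0.004 m and angle between the y axis of strip_grip and the y axis of block_seat, either way round below 0.08 rad and angle between strip_grip's own z axis and vertical below 0.06 rad and contact force between the fingers and strip below 0.1 N), for 0.2 s.
2. the start key is pressed past its click (value of joint start_key above 0.0027 m), for 0.05 s.
At the end, for the whole second after the job is handed in: The strip rests in the block: flange within 2.5 mm of flush, centred within 4 mm and aligned within 0.08 rad with the row of holes, upright within 0.06 rad and still; the start key has clicked (pressed beyond 2.7 mm, never beyond 6.3 mm) after that and has sprung back to within 1 mm (z of strip_grip in the frame of block_seat between 0.024 and 0.0305 m and horizontal distance between strip_grip and block_seat below 0.004 m and angle between the y axis of strip_grip and the y axis of block_seat, either way round below 0.08 rad and angle between strip_grip's own z axis and vertical below 0.06 rad and value of joint start_key below 0.001 m and linear speed of strip below 0.02 m/s); the robot touches nothing.
It fails at once if the start key is pushed on towards its stop (beyond 6.3 mm) (value of joint start_key above 0.0063 m).
It fails at once if a round key is pressed by more than 1.5 mm (value of joint any of round_key_a, round_key_b above 0.0015 m).
It fails at once if the strip is dropped into the block (faster than 0.3 m/s within 25 mm of home) (z of strip_grip in the frame of block_seat below 0.053 m and horizontal distance between strip_grip and block_seat below 0.02 m and linear speed of strip above 0.3 m/s).
It fails at once if a bystander is moved by more than 20 mm (distance of any of bottle_a, bottle_b, jar, dish, sponge, block_notes, beaker from where it was at the start of the episode above 0.02 m).
It also fails if it takes over 56 s, if anything falls off the work surface, if the arm or the gripper's body presses on something with over 40 N, if the wrist force passes 120 N, or if a joint passes its speed limit or range.

## Working session

There is one attempt and no reset: what is moved stays moved. The work goes in short steps, Python scripts to look and compute and a tool call to move; the robot and the scene stay as the last step left them, time stands still between calls to the robot, and variables do not carry over. Pictures are saved under pics/ and viewed, about 8 in all and at most 12, crops included, and the job is handed in when it is done.

Besides the shell and the picture viewer there is one more tool, called after "Request:" as a command line: name --pt "numbers of a row" for each row, then --argument value for the rest. play_rows: Moves the arm, as the interface text tells. Its arguments: {"type":"object","properties":{"increments":{"type":"array"},"claw":{"type":"number"},"grip_force":{"type":"number"}},"required":["increments"]}

```bash
mkdir -p pics; cat > h.py <<'E'
import numpy as np, cv2
from workcell import bot
def cam(n):
    c=bot.read_camera(n); c['R']=cv2.Rodrigues(np.array(c['rvec'],float))[0]; c['t']=np.array(c['tvec'],float).ravel(); c['K']=np.array(c['intrinsics'],float); return c
def save(c,f,box=None,s=1):
    im=c['color'][:,:,::-1]
    if box: im=im[box[1]:box[3],box[0]:box[2]]
    cv2.imwrite(f,cv2.resize(im,None,fx=s,fy=s,interpolation=cv2.INTER_CUBIC))
def ray(c,u,v):
    d=c['R'].T@np.linalg.inv(c['K'])@np.array([u,v,1.]); return -c['R'].T@c['t'],d
def onz(c,u,v,z):
    o,d=ray(c,u,v); return o+d*(z-o[2])/d[2]
def proj(c,p):
    q=c['K']@(c['R']@np.array(p,float)+c['t']); return q[:2]/q[2]
E
python3 - <<'E'
from h import *
ims=[]
for n in("top","side","wrist"):
    c=cam(n); save(c,f'pics/{n}0.png',s=1.5); print(n,-c['R'].T@c['t'],c['K'][0,0])
print(bot.hold_point_z, bot.get_state())
E
```

```text
top [ 368.76210424   79.74425247 1171.87106399] 397.8443155889461
side [  -15.63946198 -1126.10520349   850.00359704] 475.1816705078651
wrist [101.21566563 645.20417293 384.97034665] 321.51479002059585
18.8 {'t': 0.15, 'joint_positions': array([ 1.23137774e+00,  1.24365275e-01,  1.65135953e+00, -2.52347840e-05,
        1.36749183e+00, -8.25880384e-02]), 'qvel': array([ 0.00013313, -0.00128604, -0.0031743 ,  0.00129407, -0.00062927,
        0.00176186]), 'joint_torque': array([-2.22446133e-04, -4.18190467e+01, -3.60474014e+01,  7.75163365e-02,
        4.67881397e-02, -7.48085813e-05]), 'ee_pos': array([164.97159794, 628.20079138, 213.66342402]), 'tool_rot': array([[-9.67201199e-01,  2.54010972e-01, -5.17379589e-04],
       [ 2.54011475e-01,  9.67199979e-01, -1.53955370e-03],
       [ 1.09345997e-04, -1.62047854e-03, -9.99998681e-01]]), 'wrist_force': array([ 0.20198138, -0.34080244,  0.33020894]), 'ft_torque': array([ 0.03858211, -0.04626785,  0.01375588]), 'width': 0.9971894558416257}
```

View pics/top0.png

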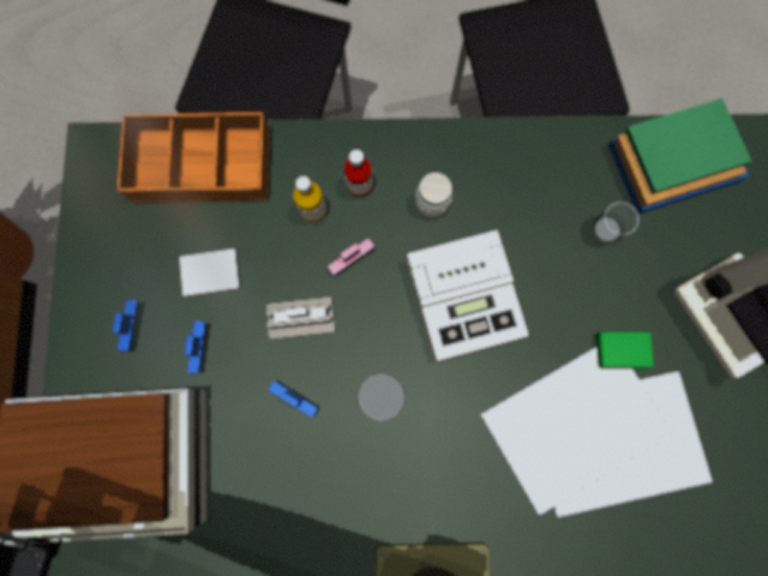

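View pics/side0.png

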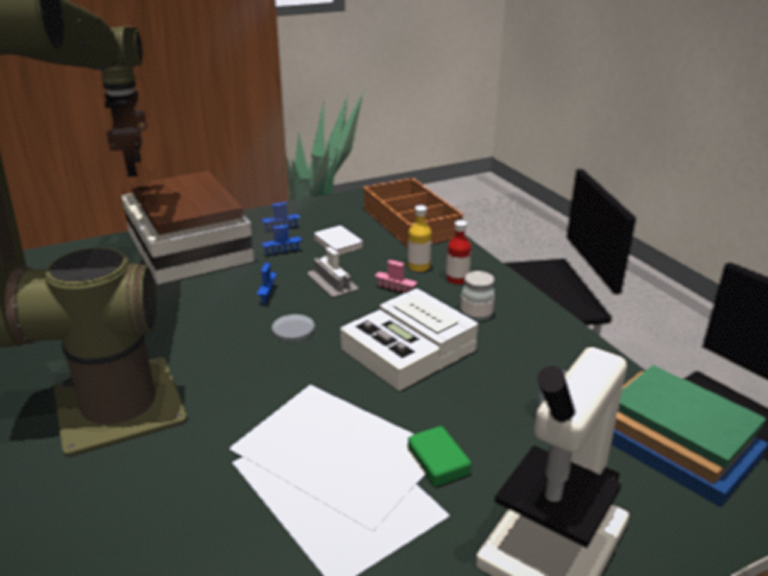

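Top view: the white strip is in its rack at (300,316), the heater's hole row runs about (441,276)-(482,266), and the keys are at (451,334), (478,326) and (503,320). The middle key looks like the bar. The yellow bottle is at (310,200) and the jar at (433,192).

```bash
python3 - <<'E'
from h import *
c=cam("top")
f=lambda u,v,z:onz(c,u/1.5,v/1.5,z).round(0)
for n,u,v,z in [("strip",300,316,60),("rackL",267,320,40),("rackR",334,313,40),("holeL",441,276,72),("holeR",482,266,72),("k1",451,334,65),("k2",478,326,65),("k3",503,320,65),("yel",310,200,80)]: print(n,f(u,v,z))
im=c['color'][:,:,::-1]
a=cv2.resize(im[190:235,170:230],None,fx=8,fy=8,interpolation=2); b=cv2.resize(im[150:245,265:357],None,fx=4,fy=4,interpolation=2)
o=np.zeros((400,860,3),np.uint8); o[:360,:480]=a; o[:380,485:485+368]=b; cv2.imwrite('pics/crop.png',o[:, :800])
w=cam("wrist"); T=bot.get_state(); R=T['tool_rot']
print("cam in tool",R.T@(-w['R'].T@w['t']-T['ee_pos']), (w['R']@R).round(2), w['K'])
E
```

```text
strip [520. 239.  60.]
rackL [516. 304.  40.]
rackR [528. 176.  40.]
holeL [591. -27.  72.]
holeR [ 609. -105.   72.]
k1 [482. -43.  65.]
k2 [497. -94.  65.]
k3 [ 507. -141.   65.]
yel [741. 220.  80.]
cam in tool [ 6.59862505e+01 -3.07777047e-02 -1.71264781e+02] [[-0.    1.    0.  ]
 [-0.97 -0.   -0.24]
 [-0.24 -0.    0.97]] [[321.51479002   0.         261.27455399]
 [  0.         321.51479002 195.60561209]
 [  0.           0.           1.        ]]
```

View pics/crop.png

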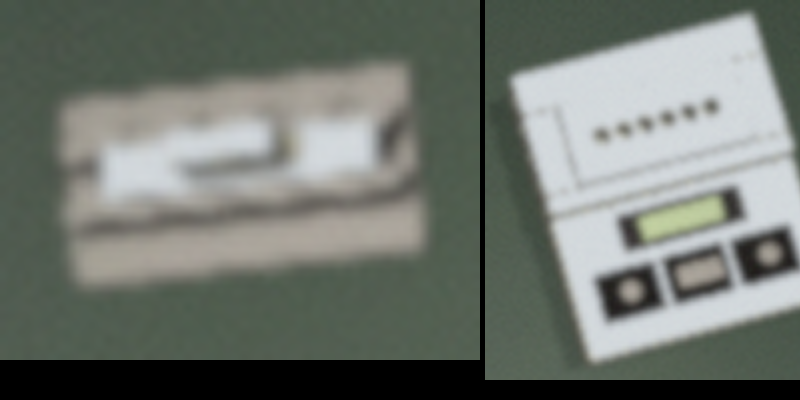

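Request:
play_rows --pt "-0.042 -0.027 0 0" --pt "-0.042 -0.027 0 0" --pt "-0.042 -0.027 0 0" --pt "-0.042 -0.027 0 0" --pt "-0.042 -0.027 0 0" --pt "-0.042 -0.027 0 0" --pt "-0.042 -0.027 0 0" --pt "-0.042 -0.027 0 0" --pt "-0.042 -0.027 0 0" --pt "-0.022 -0.016 0 0" --claw 1

```text
t: 1.25
ee_pos: [488.2, 273.8, 214.7]
tool_rot: [[-0.967, 0.257, 0.001], [0.257, 0.967, -0.0], [-0.001, -0.0, -1.0]]
wrist_force: [-0.6, 0.3, -0.0]
width: 1.002
```

Request:
play_rows --pt "0 0 0 7.8" --pt "0 0 0 7.8" --pt "0 0 0 7.8" --pt "0 0 0 7.8" --pt "0 0 0 7.8" --pt "0 0 0 7.8" --pt "0 0 0 7.8" --pt "0 0 0 7.8" --pt "0 0 0 7.6" --pt "0 0 0 0"

```text
t: 2.25
ee_pos: [486.1, 276.5, 214.5]
tool_rot: [[-0.092, 0.996, -0.0], [0.996, 0.092, -0.0], [-0.0, -0.0, -1.0]]
wrist_force: [0.4, -0.6, 0.1]
width: 1.002
```

Request:
play_rows --pt "-0.02 0.015 0.01 0" --pt "-0.02 0.015 0.01 0" --pt "0 0 0 0" --pt "0 0 0 0"

```text
t: 2.65
ee_pos: [519.6, 239.4, 194.3]
tool_rot: [[-0.093, 0.996, -0.001], [0.996, 0.093, 0.0], [0.0, -0.001, -1.0]]
wrist_force: [-0.5, 0.9, -1.5]
width: 1.001
```

```bash
python3 - <<'E'
from h import *
c=cam("wrist"); save(c,'pics/w1.png',s=1.5); np.save('w1.npy',c,allow_pickle=True)
s=bot.get_state(); print(s['ee_pos'],proj(c,[520,239,87])*1.5)
E
```

```text
[519.56237124 239.78962854 194.79572086] [392.59018566 290.82602728]
```

View pics/w1.png

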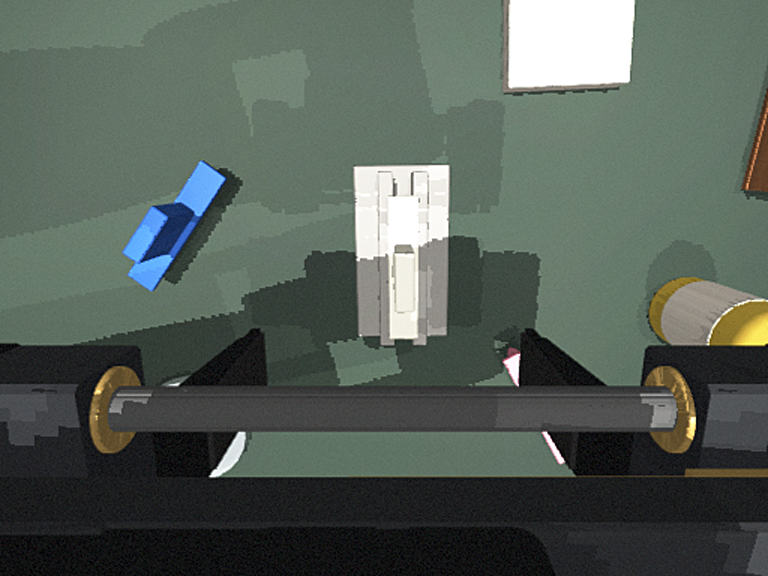

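The wrist view shows the tab top at about (394-414, 250-312), centre (404,281), and the flange at (389-419, 196-339). The strip is nearly parallel to the tool.

```bash
python3 - <<'E'
from h import *
c=np.load('w1.npy',allow_pickle=True).item(); s=bot.get_state(); R=s['tool_rot']
for n,u,v,z in [("tab far",403,251,87),("tab near",404.5,312,87),("fl far",403.5,196,45),("fl near",405,339,45),("rack far",403,166,40)]:
    print(n,onz(c,u/1.5,v/1.5,z).round(1),(R.T@(onz(c,u/1.5,v/1.5,z)-s['ee_pos'])).round(1))
E
```

```text
tab far [523.8 263.3  87. ] [ 23.    6.5 107.8]
tab near [528.3 226.6  87. ] [-14.    7.5 107.8]
fl far [522.1 293.   45. ] [ 52.7   7.5 149.8]
fl near [532.8 195.2  45. ] [-45.7   9.  149.8]
rack far [520.  311.9  40. ] [ 71.7   7.2 154.8]
```

Request:
play_rows --pt "0.004 0.0075 0 -0.9" --pt "0 0 0.03 0" --pt "0 0 0.03 0" --pt "0 0 0.03 0" --pt "0 0 0.025 0" --pt "0 0 0.02 0" --pt "0 0 0.01 0" --pt "0 0 0 0" --pt "0 0 0 0"

```text
t: 3.6
ee_pos: [527.6, 244.8, 50.7]
tool_rot: [[-0.109, 0.994, 0.002], [0.994, 0.109, 0.001], [0.0, 0.002, -1.0]]
wrist_force: [-0.2, 0.5, 0.7]
width: 0.996
```

Request:
play_rows --pt "0 0 0 0" --pt "0 0 0 0" --pt "0 0 0 0" --pt "0 0 0 0" --pt "0 0 0 0" --pt "0 0 0 0" --pt "0 0 0 0" --pt "0 0 0 0" --claw 0 --grip_force 15

```text
t: 4.4
ee_pos: [526.8, 244.1, 49.6]
tool_rot: [[-0.108, 0.994, -0.0], [0.994, 0.108, -0.0], [-0.0, -0.0, -1.0]]
wrist_force: [0.1, -0.0, 0.1]
width: 0.385
```

Request:
play_rows --pt "0 0 0 0" --pt "0 0 0 0" --pt "0 0 0 0" --pt "0 0 0 0" --pt "0 0 0 0" --pt "0 0 0 0" --pt "0 0 0 0"

```text
t: 5.1
ee_pos: [526.8, 244.2, 49.6]
tool_rot: [[-0.108, 0.994, -0.0], [0.994, 0.108, -0.0], [-0.0, -0.0, -1.0]]
wrist_force: [-0.4, 0.0, -0.4]
width: 0.128
```

Request:
play_rows --pt "0 0 -0.005 0" --pt "0 0 -0.01 0" --pt "0 0 -0.015 0" --pt "0 0 -0.02 0" --pt "0 0 -0.025 0" --pt "0 0 -0.025 0" --pt "0 0 -0.025 0" --pt "0 0 -0.02 0" --pt "0 0 -0.005 0"

```text
t: 6.0
ee_pos: [528.7, 244.9, 204.7]
tool_rot: [[-0.108, 0.994, 0.007], [0.994, 0.108, 0.003], [0.002, 0.007, -1.0]]
wrist_force: [-0.2, -0.1, -1.3]
width: 0.127
```

Request:
play_rows --pt "-0.025 0.005 0 0" --pt "-0.045 0.006 0 0" --pt "-0.045 0.006 0 0" --pt "-0.045 0.006 0 0" --pt "-0.045 0.006 0 0" --pt "-0.045 0.006 0 0" --pt "-0.045 0.006 0 0" --pt "-0.045 0.006 0 0" --pt "-0.045 0.003 0 0" --pt "-0.03 0 0 0"

```text
t: 7.0
ee_pos: [621.2, -165.9, 199.3]
tool_rot: [[-0.106, 0.994, -0.0], [0.994, 0.106, -0.0], [-0.0, -0.001, -1.0]]
wrist_force: [0.8, 0.8, -0.2]
width: 0.126
```

Request:
play_rows --pt "0 0 0 -3.4" --pt "0 0 0 -3.4" --pt "0 0 0 0" --pt "0 0 0 0" --pt "0 0 0 0"

```text
t: 7.5
ee_pos: [621.2, -162.7, 199.6]
tool_rot: [[-0.224, 0.975, -0.0], [0.975, 0.224, 0.0], [0.0, -0.0, -1.0]]
wrist_force: [0.6, -0.2, -1.5]
width: 0.127
```

```bash
python3 - <<'E'
from h import *
c=cam("wrist"); save(c,'pics/w2.png',s=1.5); np.save('w2.npy',c,allow_pickle=True)
s=bot.get_state(); print(s['t'],s['ee_pos'],s['tool_rot'][:,0],proj(c,[600,-66,72])*1.5)
E
```

```text
7.55 [ 621.25380124 -162.68646365  199.61777499] [-2.24528548e-01  9.74467509e-01  6.38318335e-05] [393.53464417 117.85892578]
```

View pics/w2.png

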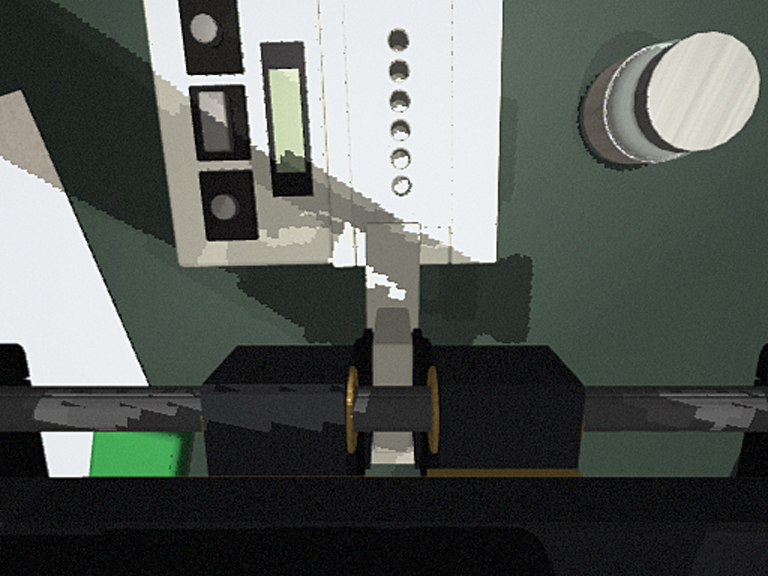

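Wrist view 2: the six holes lie in a column from (398,40) to (402,186). The held flange's far edge is at y≈222, x 366–420. The bar key is the middle one, at (215,121).

```bash
cat > holes.py <<'E'
from h import *
def holes(c,guess,r=14,S=6):
    out=[]
    g=cv2.cvtColor(c['color'],cv2.COLOR_RGB2GRAY).astype(np.float32)
    for u,v in guess:
        x,y=int(round(u))-r//2-2,int(round(v))-r//2-2; n=r+4
        p=cv2.resize(g[y:y+n,x:x+n],None,fx=S,fy=S,interpolation=2)
        e=cv2.medianBlur(p.clip(0,255).astype(np.uint8),5)
        m=(e<np.percentile(e,60)-18).astype(np.uint8)
        cn=max(cv2.findContours(m,0,2)[0],key=cv2.contourArea)
        (a,b),rad=cv2.minEnclosingCircle(cn); out.append((x+(a+.5)/S-.5,y+(b+.5)/S-.5,rad/S))
    return np.array(out)
E
python3 - <<'E'
from holes import *
c=np.load('w2.npy',allow_pickle=True).item(); s=bot.get_state(); R=s['tool_rot'];T=s['ee_pos']
gu=np.array([(398,40),(399,70),(400,100),(400.5,130),(401,158),(401.5,186)])/1.5
h=holes(c,gu); print((h*1.5).round(1).tolist())
tl=lambda u,v,z:(R.T@(onz(c,u,v,z)-T)).round(1)
for q,g in zip(h,gu): print(tl(q[0],q[1],72), tl(*g,72))
print("flange end",tl(366/1.5,222/1.5,T[2]-4.2),tl(420/1.5,222/1.5,T[2]-4.2), tl(367/1.5,290/1.5,T[2]-4.2),tl(419.5/1.5,290/1.5,T[2]-4.2))
print("tab far", tl(377/1.5,309/1.5,T[2]+37.8),tl(409/1.5,309/1.5,T[2]+37.8))
im=c['color'][10:200,120:300,::-1]; cv2.imwrite('pics/w2c.png',cv2.resize(im,None,fx=3.1,fy=3.1,interpolation=2))
E
```

```text
[[397.7, 39.2, 12.0], [398.2, 70.1, 11.9], [398.7, 100.3, 11.9], [399.8, 129.0, 11.4], [399.8, 157.9, 11.6], [401.0, 185.2, 11.2]]
[141.    3.4 127.6] [140.6   3.5 127.6]
[124.9   3.7 127.6] [124.9   4.1 127.6]
[108.6   4.  127.6] [108.8   4.8 127.6]
[ 92.8   4.7 127.6] [ 92.2   5.1 127.6]
[ 76.4   4.7 127.6] [ 76.3   5.5 127.6]
[ 60.5   5.5 127.6] [ 60.    5.8 127.6]
flange end [49.9 -9.2  4.2] [49.9 10.4  4.2] [24.6 -9.1  4.2] [24.6 10.5  4.2]
tab far [ 28.9  -4.1 -37.8] [ 28.9   5.1 -37.8]
```

View pics/w2c.png

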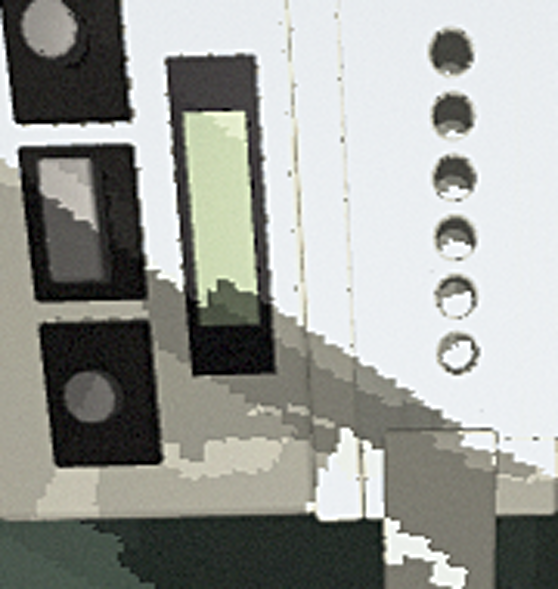

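Request:
play_rows --pt "0.02 0.0037 0 -1.5" --pt "0.03 0 0 0" --pt "0.03 0 0.01 0" --pt "0.0198 0 0.02 0" --pt "0 0 0.02 0" --pt "0 0 0.02 0" --pt "0 0 0.007 0" --pt "0 0 0 0" --pt "0 0 0 0" --pt "0 0 0 0"

```text
t: 8.55
ee_pos: [601.4, -65.6, 124.3]
tool_rot: [[-0.25, 0.968, 0.003], [0.968, 0.25, -0.0], [-0.001, 0.002, -1.0]]
wrist_force: [0.9, -0.1, -0.1]
width: 0.125
```

```bash
python3 - <<'E'
from h import *
c=cam("wrist"); d=cam("side"); t=cam("top")
s=bot.get_state(); print(s['t'],s['ee_pos'],s['wrist_force']); np.save('w3.npy',[c,d,t],allow_pickle=True)
u,v=proj(d,[600,-66,85]).astype(int); print(u,v)
a=cv2.resize(d['color'][v-45:v+35,u-50:u+50,::-1],(500,400),interpolation=2)
b=cv2.resize(c['color'][100:384,60:384,::-1],None,fx=.92,fy=1.4)
o=np.zeros((400,800,3),np.uint8); o[:,:500]=a; o[:b.shape[0],500:500+b.shape[1]]=b[:400,:300]; cv2.imwrite('pics/w3.png',o)
E
```

```text
8.7 [601.0884931  -65.66142285 123.77997561] [-0.05387093  0.00652986 -0.44269325]
282 204
```

View pics/w3.png

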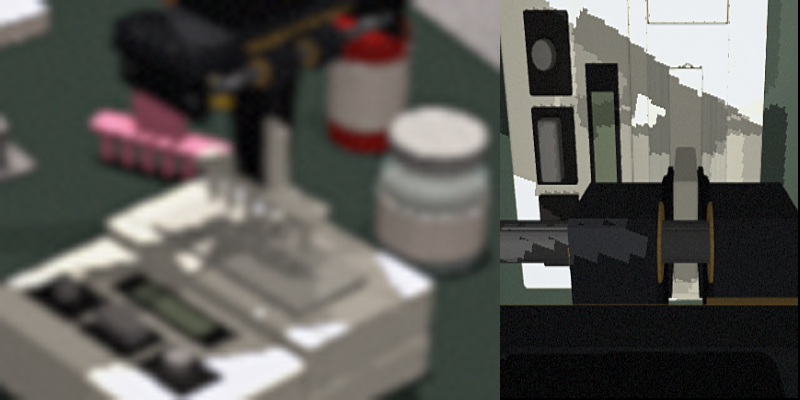

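The strip hovers above the row. The last hole's rim shows at the middle of the flange end (688,66), so the two line up. I'll lower it while watching the force.

Request:
play_rows --pt "0 0 0.006 0" --pt "0 0 0.006 0" --pt "0 0 0.004 0" --pt "0 0 0.003 0" --pt "0 0 0.003 0" --pt "0 0 0 0" --pt "0 0 0 0"

```text
t: 9.4
ee_pos: [601.5, -65.2, 101.0]
tool_rot: [[-0.25, 0.968, 0.003], [0.968, 0.25, 0.0], [-0.0, 0.003, -1.0]]
wrist_force: [4.0, 1.3, -1.5]
width: 0.127
```

Request:
play_rows --pt "0 0.0005 0 0" --pt "0 0 0.003 0" --pt "0 0 0.003 0" --pt "0 0 0.002 0" --pt "0 0 0 0" --pt "0 0 0 0"

```text
t: 10.0
ee_pos: [601.9, -65.1, 93.0]
tool_rot: [[-0.25, 0.968, 0.002], [0.968, 0.25, 0.0], [-0.0, 0.002, -1.0]]
wrist_force: [6.2, 3.1, 1.3]
width: 0.127
```

Request:
play_rows --pt "0.0002 0.0008 0 0" --pt "0 0 0 0" --pt "0 0 0 0"

```text
t: 10.3
ee_pos: [601.9, -65.0, 92.8]
tool_rot: [[-0.25, 0.968, 0.001], [0.968, 0.25, -0.0], [-0.0, 0.001, -1.0]]
wrist_force: [3.9, 0.7, 1.7]
width: 0.123
```

```bash
python3 -c "
from h import *
s=bot.get_state(); R=s['tool_rot']; print(s['ee_pos'],R.T@s['wrist_force'],R.T@s['ft_torque'],R[:,0])"
```

```text
[601.89561913 -65.02297976  92.77753464] [-0.26242942  3.99088246 -1.73180952] [-0.94824966 -0.04406469  0.04936479] [-2.50161711e-01  9.68203995e-01 -3.76894848e-04]
```

Request:
play_rows --pt "0 0.0007 0 0" --pt "0 0 0.003 0" --pt "0 0 0.003 0" --pt "0 0 0 0" --pt "0 0 0 0"

```text
t: 10.8
ee_pos: [601.9, -64.8, 85.6]
tool_rot: [[-0.25, 0.968, -0.001], [0.968, 0.25, 0.0], [0.0, -0.001, -1.0]]
wrist_force: [4.8, 1.1, -2.7]
width: 0.122
```

Request:
play_rows --pt "0 0.0006 0.002 0" --pt "0 0 0.0015 0" --pt "0 0 0 0" --pt "0 0 0 0"

```text
t: 11.2
ee_pos: [602.0, -64.6, 82.6]
tool_rot: [[-0.25, 0.968, -0.002], [0.968, 0.25, 0.0], [0.001, -0.002, -1.0]]
wrist_force: [0.3, -0.0, -0.9]
width: 0.126
```

Request:
play_rows --pt "0 0 0.001 0" --pt "0 0 0 0" --pt "0 0 0 0"

```text
t: 11.5
ee_pos: [602.7, -64.6, 82.0]
tool_rot: [[-0.25, 0.968, -0.001], [0.968, 0.25, 0.0], [0.0, -0.001, -1.0]]
wrist_force: [-0.0, -0.2, -0.4]
width: 0.125
```

Request:
play_rows --pt "0 0 0.001 0" --pt "0 0 0 0" --pt "0 0 0 0"

```text
t: 11.8
ee_pos: [603.2, -64.7, 81.7]
tool_rot: [[-0.25, 0.968, 0.0], [0.968, 0.25, -0.0], [-0.0, 0.0, -1.0]]
wrist_force: [-1.0, -0.2, 2.4]
width: 0.123
```

Request:
play_rows --pt "0 0 0.0005 0" --pt "0 0 0 0" --pt "0 0 0 0" --pt "0 0 0 0"

```text
t: 12.2
ee_pos: [603.1, -64.7, 81.6]
tool_rot: [[-0.25, 0.968, 0.0], [0.968, 0.25, -0.0], [-0.0, 0.0, -1.0]]
wrist_force: [-2.3, 0.7, 4.2]
width: 0.126
```

The force rises at z 81.6, where 81.2 was expected, so the strip is flush. Releasing it now.

Request:
play_rows --pt "0 0 0 0" --pt "0 0 0 0" --pt "0 0 0 0" --pt "0 0 0 0" --pt "0 0 0 0" --pt "0 0 0 0" --pt "0 0 0 0" --pt "0 0 0 0" --claw 0.6

```text
t: 13.0
ee_pos: [602.9, -64.6, 80.7]
tool_rot: [[-0.25, 0.968, -0.0], [0.968, 0.25, 0.0], [0.0, -0.0, -1.0]]
wrist_force: [-0.2, 0.2, -0.5]
width: 0.594
```

Request:
play_rows --pt "0 0 -0.005 0" --pt "0 0 -0.015 0" --pt "0 0 -0.025 0" --pt "0 0 -0.03 0" --pt "0 0 -0.03 0" --pt "0 0 -0.01 0" --pt "0 0 0 0"

```text
t: 13.7
ee_pos: [604.3, -64.8, 198.8]
tool_rot: [[-0.25, 0.968, 0.005], [0.968, 0.25, -0.001], [-0.002, 0.005, -1.0]]
wrist_force: [0.2, -0.5, -0.2]
width: 0.594
```

```bash
python3 - <<'E'
from h import *
c=np.load('w2.npy',allow_pickle=True).item(); s=bot.get_state(); R=s['tool_rot']
p=onz(c,143.2,81,66); print(p, R.T@(p-s['ee_pos']), s['ee_pos'])
E
```

```text
[495.94267789 -91.31675725  66.        ] [   1.78738776 -112.21291698  132.27587779] [604.33847149 -64.83047759 198.81818497]
```

Request:
play_rows --pt "0.0018 -0.022 0 0" --pt "0 -0.03 0 0" --pt "0 -0.03 0 0" --pt "0 -0.03 0 0" --pt "0 0 0 0" --pt "0 0 0 0" --pt "0 0 0 0" --pt "0 0 0 0" --pt "0 0 0 0" --claw 0

```text
t: 14.6
ee_pos: [494.6, -90.7, 195.5]
tool_rot: [[-0.251, 0.968, -0.0], [0.968, 0.251, 0.0], [0.0, -0.0, -1.0]]
wrist_force: [-0.9, -0.3, -0.1]
width: 0.006
```

```bash
python3 - <<'E'
from h import *
c=cam("wrist"); s=bot.get_state(); print(s['t'],s['ee_pos'],s['width'],s['wrist_force'],proj(c,[496,-91.3,66])*1.5)
save(c,'pics/w4.png',s=1.5); np.save('w4.npy',c,allow_pickle=True)
E
```

```text
14.65 [494.51008068 -90.70723545 195.4991806 ] -2.6987509065222946e-05 [ 0.06991823  0.29269099 -0.18301652] [393.83542818 283.64450178]
```

View pics/w4.png

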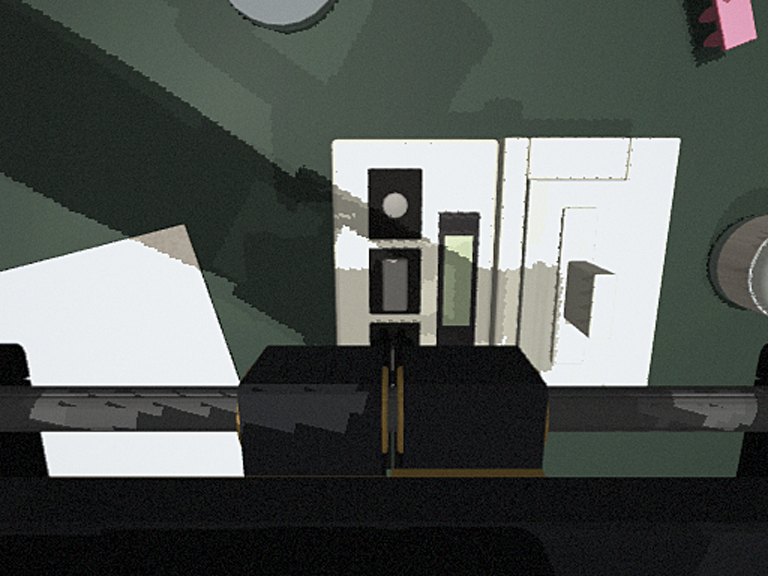

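The strip lies flat on the block. The bar key is centred at (395,286), within 2 px of the prediction. Going down to it.

Request:
play_rows --pt "-0.001 0.002 0.02 0" --pt "0 0 0.03 0" --pt "0 0 0.03 0" --pt "0 0 0.025 0" --pt "0 0 0.01 0" --pt "0 0 0.005 0" --pt "0 0 0 0" --pt "0 0 0 0" --pt "0 0 0 0" --pt "0 0 0 0"

```text
t: 15.65
ee_pos: [497.0, -91.5, 76.8]
tool_rot: [[-0.25, 0.968, 0.002], [0.968, 0.25, -0.001], [-0.001, 0.002, -1.0]]
wrist_force: [-0.4, -0.6, 0.6]
width: 0.004
```

Request:
play_rows --pt "0 0 0.004 0" --pt "0 0 0.003 0" --pt "0 0 0 0" --pt "0 0 0 0" --pt "0 0 0 0" --pt "0 0 0 0"

```text
t: 16.25
ee_pos: [496.4, -91.4, 68.9]
tool_rot: [[-0.25, 0.968, 0.0], [0.968, 0.25, -0.0], [-0.0, 0.0, -1.0]]
wrist_force: [-0.5, -0.4, 3.4]
width: 0.004
```

Request:
play_rows --pt "0 0 0 0" --pt "0 0 0 0" --pt "0 0 0 0"

```text
t: 16.55
ee_pos: [496.4, -91.4, 68.9]
tool_rot: [[-0.25, 0.968, 0.0], [0.968, 0.25, -0.0], [-0.0, 0.0, -1.0]]
wrist_force: [0.1, 0.3, 3.6]
width: 0.003
```

Request:
play_rows --pt "0 0 0.0005 0" --pt "0 0 0 0" --pt "0 0 0 0"

```text
t: 16.85
ee_pos: [496.4, -91.4, 68.4]
tool_rot: [[-0.25, 0.968, 0.0], [0.968, 0.25, -0.0], [-0.0, 0.0, -1.0]]
wrist_force: [0.5, 0.9, 4.7]
width: 0.003
```

Request:
play_rows --pt "0 0 0.0005 0" --pt "0 0 0 0" --pt "0 0 0 0"

```text
t: 17.15
ee_pos: [496.4, -91.4, 67.9]
tool_rot: [[-0.25, 0.968, 0.0], [0.968, 0.25, -0.0], [-0.0, 0.0, -1.0]]
wrist_force: [-0.9, 0.3, 4.8]
width: 0.003
```

Request:
play_rows --pt "0 0 0.0005 0" --pt "0 0 0 0" --pt "0 0 0 0"

```text
t: 17.45
ee_pos: [496.4, -91.4, 67.5]
tool_rot: [[-0.25, 0.968, 0.0], [0.968, 0.25, -0.0], [-0.0, 0.0, -1.0]]
wrist_force: [-0.6, -0.3, 5.5]
width: 0.004
```

Request:
play_rows --pt "0 0 0.0005 0" --pt "0 0 0 0" --pt "0 0 0 0"

```text
t: 17.75
ee_pos: [496.4, -91.4, 66.9]
tool_rot: [[-0.25, 0.968, 0.0], [0.968, 0.25, -0.0], [-0.0, 0.0, -1.0]]
wrist_force: [-0.2, -0.4, 4.8]
width: 0.002
```

Request:
play_rows --pt "0 0 0.0005 0" --pt "0 0 0 0" --pt "0 0 0 0"

```text
t: 18.05
ee_pos: [496.4, -91.4, 66.2]
tool_rot: [[-0.25, 0.968, 0.0], [0.968, 0.25, -0.0], [-0.0, 0.0, -1.0]]
wrist_force: [0.3, 0.0, 4.0]
width: 0.007
```

Request:
play_rows --pt "0 0 0.0005 0" --pt "0 0 0 0" --pt "0 0 0 0"

```text
t: 18.35
ee_pos: [496.4, -91.4, 65.6]
tool_rot: [[-0.25, 0.968, 0.0], [0.968, 0.25, -0.0], [-0.0, 0.0, -1.0]]
wrist_force: [1.2, -0.4, 2.7]
width: 0.005
```

The force fell from about 5.5 N to 2.7 N, so the key has clicked at roughly 3.9 mm of travel. Retracting.

Request:
play_rows --pt "0 0 -0.005 0" --pt "0 0 -0.015 0" --pt "0 0 -0.03 0" --pt "0 0 -0.03 0" --pt "0 0 -0.03 0" --pt "0 0 -0.01 0" --pt "0 0 0 0" --pt "0 0 0 0" --pt "0 0 0 0"

```text
t: 19.25
ee_pos: [494.9, -91.0, 183.3]
tool_rot: [[-0.25, 0.968, -0.004], [0.968, 0.25, 0.001], [0.002, -0.003, -1.0]]
wrist_force: [-0.3, -0.3, -0.5]
width: 0.006
```

```bash
python3 - <<'E'
from h import *
c=cam("wrist"); d=cam("side"); s=bot.get_state(); print(s['t'],s['ee_pos'],s['wrist_force'])
u,v=proj(d,[600,-66,85]).astype(int)
a=cv2.resize(d['color'][v-45:v+35,u-50:u+50,::-1],(400,320),interpolation=2)
b=cv2.resize(c['color'][80:240,210:410,::-1],(400,320),interpolation=2)
cv2.imwrite('pics/w5.png',np.hstack([a,b]))
E
```

```text
19.35 [495.22932665 -91.03165857 183.71866804] [ 0.28216236  0.0106637  -0.12740161]
```

View pics/w5.png

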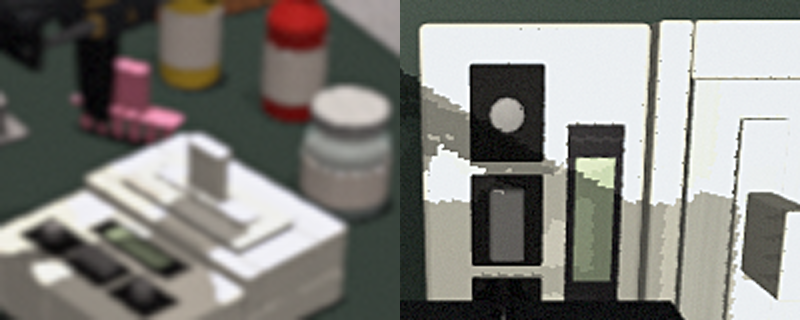

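The strip stands upright and flat on the block, the keys are up, and the arm is clear. Handing in.

```bash
python3 -c "
from workcell import bot
print(bot.hand_in())"
```

```text
the job is handed in; nothing more can be done
None
```

I moved the white strip from its rack into the heater block, let it go, and pressed the start key until it clicked. I then handed the job in at about 19.4 s; no verdict was reported.

- **Strip:** On the way down it met up to about 7 N of sideways force, which eased after I shifted it a millimetre or two. It came to rest at TCP z 81.6 mm against 81.2 mm expected for flush. After release the side and wrist pictures show it upright and flat on the block.
- **Start key:** The resistance rose to about 5.5 N and then dropped to 2.7 N at roughly 3.9 mm of travel, where I stopped. The travel is worked out from the force readings, which were noisy by about 1 N. The key face was about 4 mm higher than I had assumed, so I found contact by force.
- **Final check:** The last picture shows the start key up again and the arm clear. I did not touch the round keys or the bystanders. I did not measure the strip's centring or the bystanders' positions again before handing in.

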